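Shut the ink chest

ROBOT

A 6-joint arm with a two-finger parallel gripper is mounted at the origin on the work surface. World frame = base frame: x ahead of the robot, y to its left, z up, the work surface at z = 0. Lengths are in mm, angles in rad, forces in N, time in s.
With the tool pointing down it reaches from about 300 to 875 mm from the base axis. Payload 4.2 kg.
Tool frame: the origin (TCP) lies on the centre line of the jaws, within the pads' length; the fingertips stand 14 mm ahead of it and the grasp point (between the pads) lies 5 mm behind it; z points along the fingers, y is the line along which they close (so a half turn about z gives the same grasp; the last joint's range is limited). The gripper opens to 85 mm and grips with 20 to 120 N. Pads are 22 mm wide; open, the fingers measure 114 mm over their backs; the gripper's body (76 mm by 85 mm) begins 54 mm behind the grasp point. The pads swing forward as they close: fully open they stand 13 mm farther back than shut.
Start: joints at [1.158, 0.32, 1.565, -0, 1.257, -0.02], TCP at [220.099, 531.221, 245.338] pointing down, gripper open.
Joint ranges: [-3.11, 3.11], [-0.84, 2.01], [0.21, 2.61], [-1.34, 4.49], [0.05, 2.63], [-2.56, 2.56]. Speed limits (rad/s): [2.57, 2.57, 3.14, 3.14, 3.14, 3.14].

INTERFACE

Orientations are given as a 3x3 rotation matrix whose columns are the frame's x, y, z axes.
In Python, from cell import manip gives the robot as it stands.
- The arm moves only by the tool arm_command, never from a script. Its argument "plan" is a list of rows, each a list of 7 numbers: the turn, a rotation vector about the tool's x, y, z in rad, then the shift along the tool's x, y, z in m, then the finger opening in m, from 0 to 0.0854. In form: [[ax, ay, az, tx, ty, tz, grip], ...]. A call has 1 to 20 rows; each row shifts and turns the commanded pose from where the row before left it, along the tool's axes as they then stand; what a row does not reach is not made up. A row lasts 1/8 s, in which the tool goes at most 62.5 mm and 10.7 degrees, less where a joint would pass 70% of its speed; a pose out of reach is approached as far as the arm can. A call is refused whole if a number of a shift passes 0.0625 or a number of a turn 0.188, either way. A call with a gripper value outside its range is refused whole. The fingers move at their own pace and stop on an object; "force" is the grip in N (left out, the last holds). Time passes only in rows, so rows that do not move let the fingers close. It gives the time, the measured TCP pose, the force, the opening and the grip force at its end, in the units of the state.
- manip.get_obs(): the state, without advancing time (a new reading comes with each control period).
- manip.snapshot(name): name is "scene" or "top" or "wrist"; returns the picture (480x640x3 uint8, red, green, blue); there is no depth.
- manip.calibration(name): a dict with "vertical_fov" (degrees; the focal length in pixels is half the picture's height over the tangent of half this angle, whatever the lens; pixels are square), "cx", "cy" (the principal point, pixels), "rvec" (rotation vector, rad) and "tvec" (3), from world to camera coordinates, as OpenCV has them. Camera axes: x right, y down, z forward; pixel columns grow to the right and rows downward; lengths in mm; the calibration is good to about 2 mm. The wrist camera is an equidistant fisheye: a pixel r from the principal point sees the ray r / f radians off the axis. A picture is of the moment at which its call begins: read the wrist's pose just before it. calibration takes no time and is no camera call; for the wrist camera it gives the pose at the moment of the call.
- manip.close_job(): hands the job in; it is judged then, once.
Trained networks look in the newest picture that a camera, given by its name, has taken for a name from the list of things; names that differ only in an ending like _2 or _b are one class to them, and where a whole thing is asked for, a point or a joint stands for the part that bears it (a point fixed in the world has none). Each returns a list of dicts, best first, with "p" (0 to 1); they miss things now and then, are a little off and sometimes report something else, mostly with a low value. They report only what shows in the picture. A call takes as long as a camera call.
- manip.find_in(camera, name): "rect" ([left, top, right, bottom] in pixels, round what is visible of it).
- manip.mark_of(camera, name): "uv" ([column, row] in pixels: a listed point, or the origin of a listed thing).
The state is a dict: "clock": time; "joints": joint angles; "dq": joint speeds; "joint_torque": joint torques, N m; "tcp_pos": TCP position; "tcp_rot": TCP orientation; "force": force on the tool from outside, world axes, zero at the start; "wrist_torque": the same for the moment, N m; "grip_width": finger opening in mm; "finger_force": force on a finger pad.
Only numpy, scipy, OpenCV 4.12 (cv2) and the standard library are available. Lean on these libraries where they do the work, as an engineer would, in place of code of your own. Each camera call takes 0.05 s, during which the arm holds its last target. There are 200 camera calls.

TASK

Shut up the plywood ink chest by pushing with the fingertips: first push its drawer fully home, then push the raised lid down until it lies flat, and last push the steel catch by its thumb tab all the way across so that it laps over the lid. Pick nothing up, leave the printing block lying in the drawer, and do not disturb the pots, tub, can, bottle and tools around.

Things in the scene. Friction and masses are not known exactly. Their poses are not given: they have to be found in the camera images.
- chest: Fixed plywood chest 200 deep (x), 300 wide (y), 115 high. Origin: centre of its underside; +x front to back (drawer on its -x side), +y to the left seen from the robot. The lid covers y -149 to +79, over a well with two pots that stay below it; a fixed deck at y +80 to +150, top at z 115 (level with the shut lid), carries the catch in low steel guides, up to 11 above the deck.
- drawer (a joint): Opening of the drawer in m along the chest's -x: 0 = fully shut, starts 0.04 to 0.08 open, at most 0.11. Slides with about 2 N friction and stays where it is left; stops hard at 0.
- drawer_handle (a point): Middle of the drawer's horizontal black steel bar handle: bar 110 long along the chest's y, about 10 thick, centre 35 in front of the drawer's front face and 54 above the table. It moves with the drawer.
- drawer_front (a point): Centre of the drawer's flat front face (282 wide, 58 high, from 10 to 68 above the table), which moves with the drawer; axes as the chest's. When shut this face is flush with the chest's front face.
- lid (a joint): Angle of the lid in rad: 0 = lying flat shut, starts 0.6 to 1.0 raised, at most 1.4. Hinged along the chest's back edge. A stiff friction hinge (0.6 N m): it stays at any angle and takes about 1 to 6 N at its free edge to push down.
- lid_hinge (a point): Middle of the lid's hinge line (which runs along the chest's y), in the chest's frame at x +100, y -35, z +104, level with the lid's underside. When the lid turns, so do this point's axes: x and z lie in and across the board.
- lid_edge (a point): Middle of the lid's free edge on its upper face, 200 from the hinge line. The lid is a plain board 200 x 228, upper face 11 above the hinge plane. The free edge is the front one when shut; it rises and swings back towards the hinge as the lid opens. The upper face is the one to push.
- catch (a joint): Travel of the catch in m along the chest's -y (from the deck towards the lid): 0 = drawn fully back, starts 0 to 0.006, 0.040 = fully across at its stop, lapping over the lid. About 1.5 N friction, stays where it is left.
- catch_tab (a point): Centre line of the outer (+y) face of the catch's upright thumb tab, 18 above the deck. The tab is 30 wide (chest x), 10 thick (chest y) and stands 30 above the deck (its top at about 145 above the table). With the catch drawn back this face is 14 inside the chest's left side. Push on this face towards -y.
- block: Loose dark wooden printing block 50 x 75 x 28 lying in the drawer; origin at the centre of its underside. It rides with the drawer.
- pot1: Small lidded pot, 38 across, 26 high, in the well under the lid.
- pot2: Another such pot in the well.
- tub: Open white tub, 90 across, 85 high, standing on the table in front of the chest's left corner. Origin under its centre.
- can: Black can, 72 across, 75 high, standing in front of the chest's right corner.
- bottle: Clear bottle, 60 across, 160 high, standing to the right of the chest.
- squeegee: Wooden squeegee with rubber blade, 220 x 70 x 22, lying on the table well to the left.
- knife: Spatula-shaped palette knife lying on the table well to the right.

How it is judged (in metres and radians):
On the way, in this order (a step that is already met when the one before it is completed fails the run):
1. the drawer is pushed home while the lid is still up (value of joint drawer below 0.004 m and value of joint lid above 0.3 rad), for 0.2 s.
2. the lid is pushed down flat, the catch still drawn back (value of joint lid below 0.035 rad and value of joint catch below 0.015 m), for 0.2 s.
3. the catch is pushed across (value of joint catch above 0.035 m), for 0.2 s.
At the end, for the whole second after the job is handed in: Drawer within 4 mm of shut, lid within 0.035 rad of flat, catch at least 35 of its 40 mm across, printing block still lying in the drawer, every other loose thing within 30 mm of where it stood (value of joint drawer below 0.004 m and value of joint lid below 0.035 rad and value of joint catch above 0.035 m and z of block in the frame of drawer_front below 0 m and x of block in the frame of drawer_front above 0 m and not (distance of tub from where it was at the start of the episode above 0.03 m) and not (distance of can from where it was at the start of the episode above 0.03 m) and not (distance of bottle from where it was at the start of the episode above 0.03 m) and not (distance of squeegee from where it was at the start of the episode above 0.03 m) and not (distance of knife from where it was at the start of the episode above 0.03 m) and not (distance of pot1 from where it was at the start of the episode above 0.03 m) and not (distance of pot2 from where it was at the start of the episode above 0.03 m)); the robot touches nothing.
It fails at once if the printing block is lifted off the drawer's floor (by more than 15 mm) (z of block in the frame of drawer_front above -0.007 m).
It fails at once if the catch is pushed across (over 15 mm) before the lid is down (value of joint catch above 0.015 m and value of joint lid above 0.06 rad).
It fails at once if a pot, the tub, the can, the bottle, the squeegee or the palette knife is lifted, carried or shoved (by more than 30 mm) (distance of any of tub, can, bottle, squeegee, knife, pot1, pot2 from where it was at the start of the episode above 0.03 m).
It also fails if it takes over 53 s, if anything falls off the work surface, if the arm or the gripper's body presses on something with over 40 N, if the wrist force passes 120 N, or if a joint passes its speed limit or range.

## Working session

There is one attempt and no reset: what is moved stays moved. The work goes in short steps, Python scripts to look and compute and a tool call to move; the robot and the scene stay as the last step left them, time stands still between calls to the robot, and variables do not carry over. Pictures are saved under pics/ and viewed, at most 10 in all, crops included, and the job is handed in when it is done.

Besides the shell and the picture viewer there is one more tool, called after ">>>" by a JSON object that holds its "name" and its "arguments", one argument or row to a line. arm_command: Moves the arm, as the interface text tells. Its arguments: {"type":"object","properties":{"plan":{"type":"array"},"force":{"type":"number"}},"required":["plan"]}

```bash
mkdir -p pics; cat > h.py <<'E'
import numpy as np, cv2
from cell import manip
def cal(n):
    c=manip.calibration(n); f=240/np.tan(np.radians(c['vertical_fov'])/2)
    R=cv2.Rodrigues(np.array(c['rvec'],float))[0]; return f,c['cx'],c['cy'],R,np.array(c['tvec'],float).ravel()
def ray(n,uv):
    f,cx,cy,R,t=cal(n); d=np.array([(uv[0]-cx)/f,(uv[1]-cy)/f,1.])
    return -R.T@t, R.T@d/np.linalg.norm(d)
def atz(n,uv,z):
    o,d=ray(n,uv); return o+d*(z-o[2])/d[2]
def proj(n,P):
    f,cx,cy,R,t=cal(n); q=(R@np.atleast_2d(P).T).T+t; return q[:,:2]/q[:,2:]*f+[cx,cy]
def tri(a,b):
    (o1,d1),(o2,d2)=a,b; s=np.linalg.lstsq(np.c_[d1,-d2],o2-o1,rcond=None)[0]
    p,q=o1+s[0]*d1,o2+s[1]*d2; return (p+q)/2,np.linalg.norm(p-q)
E
python3 - <<'E'
from h import *
np.set_printoptions(precision=1,suppress=True)
r={}
for n in ['scene','top']:
    im=manip.snapshot(n); cv2.imwrite(f'pics/{n}0.png',im[:,:,::-1])
    print(n,'cam',-cal(n)[3].T@cal(n)[4])
    for k in ['chest','drawer_handle','drawer_front','lid_hinge','lid_edge','catch_tab','block','tub','can','bottle']:
        m=manip.mark_of(n,k)
        if m: r[n,k]=m[0]['uv']; print(n,k,np.array(m[0]['uv']),round(m[0]['p'],2))
for k in ['chest','drawer_handle','drawer_front','lid_hinge','lid_edge','catch_tab','block','tub','can','bottle']:
    if ('scene',k) in r and ('top',k) in r:
        print(k,*tri(ray('scene',r['scene',k]),ray('top',r['top',k])))
o=manip.get_obs();print(o['clock'],o['tcp_pos'],o['tcp_rot'],o['grip_width'])
E
```

```text
scene cam [  66.6 -825.8 1116.1]
scene chest [346.3 264.7] 0.97
scene drawer_handle [288.3 275.9] 0.95
scene drawer_front [297.8 273.5] 0.65
scene lid_hinge [380.4 227.6] 0.94
scene lid_edge [343.  206.3] 0.93
scene catch_tab [297.3 208.1] 0.65
scene block [314.4 267.4] 0.49
scene tub [410.6 306.3] 0.6
scene can [340.4 347.8] 0.73
scene bottle [410.5 306.9] 0.63
top cam [ 500.8  -49.4 1278.1]
top chest [335.7 219.7] 0.59
top drawer_handle [328.  282.1] 0.58
top drawer_front [328.2 270.1] 0.88
top lid_hinge [353.6 174.1] 0.97
top lid_edge [352.7 215.1] 0.82
top catch_tab [284.5 229.1] 0.68
top block [332.9 244. ] 0.55
top tub [254.2 268.1] 0.65
top can [411.  278.5] 0.7
top bottle [414.4 205.5] 0.77
chest [684.1 -87.1  -7.2] 7.836368096465662
drawer_handle [500.5 -67.5  55. ] 10.303819427048737
drawer_front [532.9 -66.7  41.4] 7.013882485139652
lid_hinge [ 781.2 -123.8  118.9] 14.671226075221055
lid_edge [ 651.  -115.1  261.5] 8.47676864491781
catch_tab [628.4  55.3 138.8] 9.914385865288939
block [597.7 -73.1  30.3] 16.87499846442029
tub [648.5 -65.9 -23.8] 494.074807258155
can [ 507.  -303.8    6.8] 9.26985154967401
bottle [ 724.1 -313.9   11.6] 0.7985854040341275
1.1 [220.1 531.2 245.3] [[-0.9  0.4  0. ]
 [ 0.4  0.9  0. ]
 [ 0.   0.  -1. ]] 85.47606973960836
```

View pics/scene0.png

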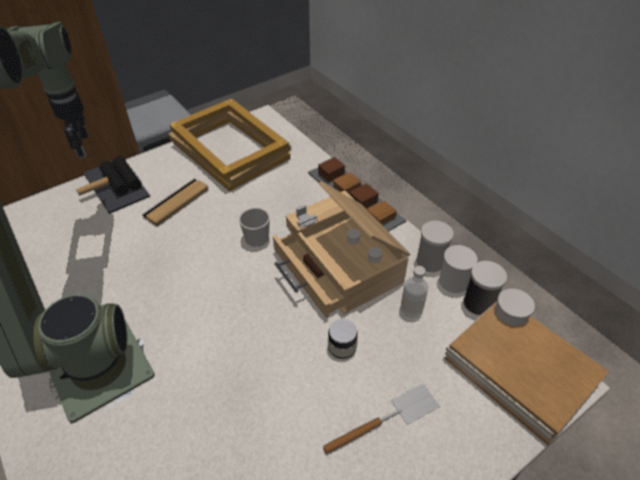

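View pics/top0.png

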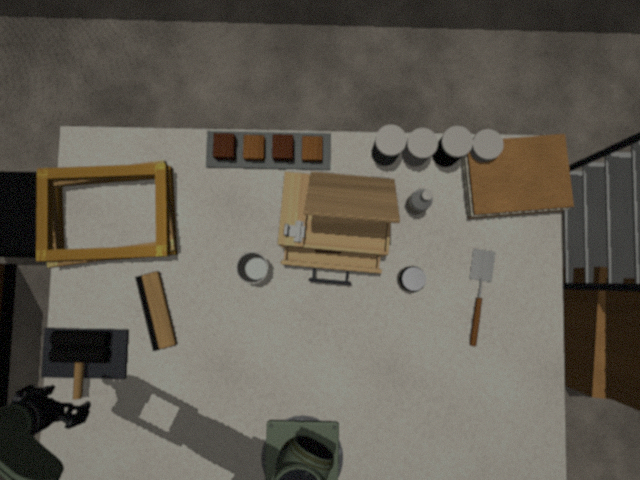

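The scene view shows the open drawer (handle ~288,276), raised lid, catch (~300,213), with the tub at (255,228) and the can at (342,338). In the top view the handle is at ~(330,280) and the tab at ~(292,231), and the chest is yawed slightly clockwise. Next I fit a chest model to all the marks.

```bash
cat > fit.py <<'E'
from h import *
from scipy.optimize import least_squares
np.set_printoptions(precision=3,suppress=True)
def model(p):
    x,y,th,d,a,c=p; d=d*1000
    L=dict(chest=[0,0,0],drawer_handle=[-135-d,0,54],drawer_front=[-100-d,0,39],lid_hinge=[100,-35,104],
     lid_edge=[100-200*np.cos(a)+11*np.sin(a)*1,-35,104+200*np.sin(a)+11*np.cos(a)],catch_tab=[CX[0],136-1000*c,133])
    return L,lambda q:np.array([x,y,0])+np.array([[np.cos(th),-np.sin(th),0],[np.sin(th),np.cos(th),0],[0,0,1]])@np.array(q,float)
CX=[0]
E
python3 - <<'E'
from fit import *
obs={('scene','chest'):(346.3,264.7),('scene','drawer_handle'):(288.3,275.9),('scene','drawer_front'):(297.8,273.5),('scene','lid_hinge'):(380.4,227.6),('scene','lid_edge'):(343,206.3),
('top','chest'):(335.7,219.7),('top','drawer_handle'):(328,282.1),('top','drawer_front'):(328.2,270.1),('top','lid_hinge'):(353.6,174.1),('top','lid_edge'):(352.7,215.1)}
def res(p):
    L,T=model(p); return np.concatenate([proj(n,T(L[k]))[0]-uv for (n,k),uv in obs.items()])
s=least_squares(res,[670,-75,-.05,.06,.8,.003],loss='soft_l1',f_scale=2)
p=s.x;print(p);print(res(p).reshape(-1,2))
L,T=model(p)
for k in L: print(k,T(L[k]))
out=[]
for n in ['scene','top']:
    im=cv2.imread(f'pics/{n}0.png')
    def poly(q,c):
        cv2.polylines(im,[np.round(proj(n,[T(v) for v in q])*16).astype(int)],True,c,1,cv2.LINE_AA,4)
    poly([[-100,-150,0],[100,-150,0],[100,150,0],[-100,150,0]],(255,0,0))
    poly([[-100,80,115],[100,80,115],[100,150,115],[-100,150,115]],(0,0,255))
    e=L['lid_edge'];h=[100+11*np.sin(p[4]),0,104+11*np.cos(p[4])]
    poly([[e[0],-149,e[2]],[e[0],79,e[2]],[h[0],79,h[2]],[h[0],-149,h[2]]],(0,255,0))
    d=p[3]*1000
    poly([[-100-d,-141,10],[-100-d,141,10],[-100-d,141,68],[-100-d,-141,68]],(255,0,255))
    poly([[-135-d,-55,54],[-135-d,55,54]],(0,255,255))
    c=np.round(proj(n,T([0,0,80]))[0]).astype(int)
    out.append(cv2.resize(im[c[1]-75:c[1]+75,c[0]-100:c[0]+100],None,fx=4,fy=4)[:, :])
    cv2.imwrite(f'pics/o_{n}.png',out[-1]); print(n,c)
for k in ['tub','can']:
  for n in ['scene','top']:
    r=manip.find_in(n,k); print(n,k,r[0]['rect'] if r else 0)
E
```

```text
[685.403 -82.402  -0.088   0.052   0.817   0.003]
[[-1.917 -2.651]
 [-2.62   0.262]
 [-0.404  1.018]
 [ 2.949  3.555]
 [ 2.403  0.404]
 [-0.796 -1.945]
 [ 0.403 -1.148]
 [ 1.447 -1.463]
 [-0.982  3.396]
 [-1.213  0.726]]
chest [685.403 -82.402   0.   ]
drawer_handle [499.269 -65.966  54.   ]
drawer_front [534.134 -69.045  39.   ]
lid_hinge [ 781.936 -126.062  104.   ]
lid_edge [ 653.574 -114.728  257.348]
catch_tab [697.101  50.083 133.   ]
scene [345 243]
top [336 214]
scene tub [238.0, 207.0, 268.1, 249.3]
top tub 0
scene can [325.3, 320.1, 358.8, 357.6]
top can [395.5, 264.2, 424.5, 291.1]
```

View pics/o_scene.png

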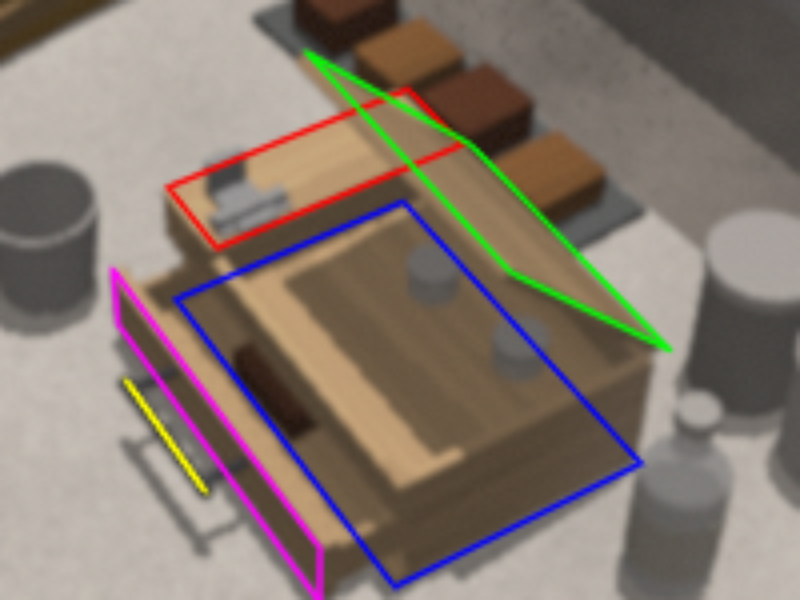

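View pics/o_top.png

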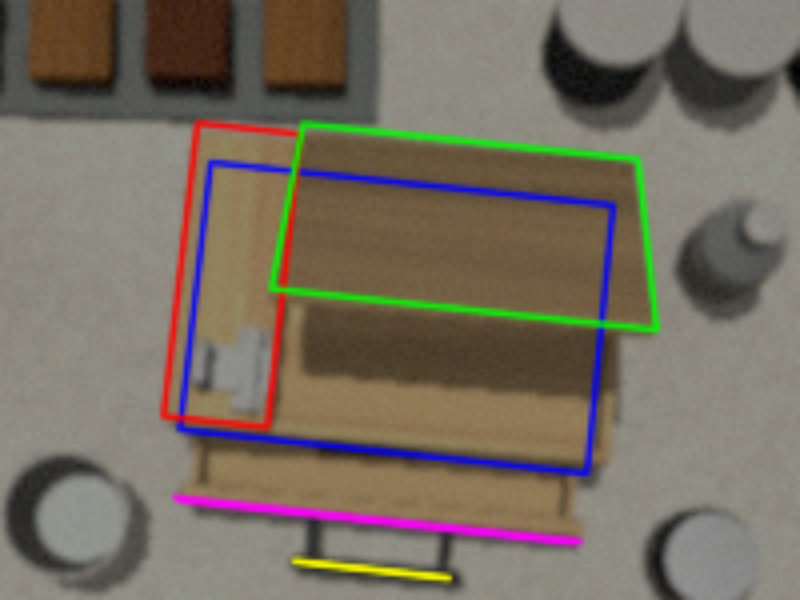

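The overlay is about 10 mm off at the lid and chest, so I'll take clean crops and pick corners by eye.

```bash
python3 - <<'E'
import cv2
a=cv2.imread('pics/scene0.png')[173:313,268:418]; b=cv2.imread('pics/top0.png')[159:299,268:418]
for n,i in (('cs',a),('ct',b)): 
    i=cv2.resize(i,None,fx=4,fy=4,interpolation=cv2.INTER_CUBIC); cv2.imwrite(f'pics/{n}.png',cv2.convertScaleAbs(i,alpha=1.4,beta=0))
E
```

```text
(no output)
```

View pics/cs.png

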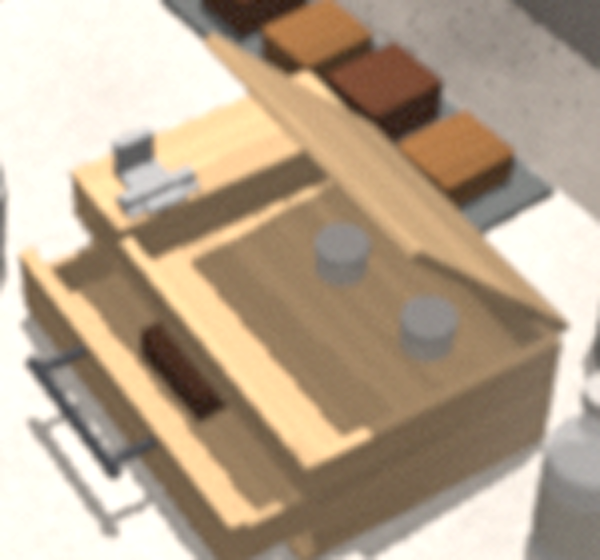

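View pics/ct.png

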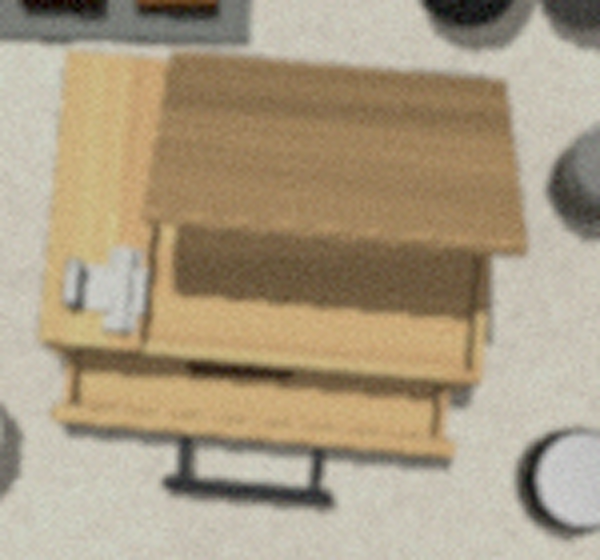

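Scene crop: deck front-left (72,178), lid edge (210,38) to (415,255), handle (35,365) to (115,470). Top crop: deck front-left (40,345), lid edge (148,220) to (527,252), tab outer face (66,285). I'll refit from these corners.

```bash
cat > fit2.py <<'E'
from fit import *
def pts(p):
    L,T=model(p); d=p[3]*1000; e=L['lid_edge']; h=[100+11*np.sin(p[4]),104+11*np.cos(p[4])]
    S=[([-100,150,115],(72,178)),([-100,80,115],(125,240)),([-100,-150,104],(312,468)),([100,-150,104],(560,342)),([-100-d,141,68],(24,250)),([-100-d,-141,68],(236,528)),
       ([-135-d,55,58],(35,365)),([-135-d,-55,58],(115,470)),([e[0],79,e[2]],(210,38)),([e[0],-149,e[2]],(415,255))]
    U=[([-100,150,115],(40,345)),([100,150,115],(68,52)),([-100,80,115],(145,350)),([-100,-150,104],(475,382)),([-100-d,141,68],(54,426)),([-100-d,-141,68],(450,461)),
       ([-135-d,55,58],(168,485)),([-135-d,-55,58],(330,500)),([e[0],79,e[2]],(148,220)),([e[0],-149,e[2]],(527,252)),([h[0],79,h[1]],(175,52)),([h[0],-149,h[1]],(505,80))]
    return T,S,U
def res(p):
    T,S,U=pts(p); r=[]
    for n,A,o in (('scene',S,(267.6,172.6)),('top',U,(267.6,158.6))):
        r.append(proj(n,[T(a) for a,_ in A])-(np.array([b for _,b in A])/4+o))
    return np.concatenate(r).ravel()
E
python3 - <<'E'
from fit2 import *
p=least_squares(res,[685,-82,-.088,.052,.817,.003],loss='soft_l1',f_scale=1).x
print(p);print(res(p).reshape(-1,2).T)
T,_,_=pts(p);L,_=model(p)
for k in L: print(k,T(L[k]))
w=atz('top',(66/4+267.6,285/4+158.6),145)
print('tab outer top',w, T(0*w)); c,s=np.cos(p[2]),np.sin(p[2]);v=w-T([0,0,0]);print('chest frame',[c*v[0]+s*v[1],-s*v[0]+c*v[1]])
print('tub',atz('top',(257,268),85),'can',atz('top',(413,279),75))
np.save('p.npy',p)
E
```

```text
[682.738 -83.072  -0.069   0.05    0.806   0.003]
[[-0.297 -0.916 -0.449  1.57  -1.389 -0.669 -0.194  0.227 -0.472  0.766
  -0.394 -0.326 -0.56   2.2   -0.638  1.838  0.729 -0.433 -0.818  0.783
  -0.637  0.702]
 [-1.495 -1.819  0.85  -0.089  1.014  0.788 -0.768  0.391  0.14   0.43
  -0.162 -0.326  0.892  0.717 -0.783 -0.534 -0.168 -0.42  -0.313  0.137
  -0.619 -0.333]]
chest [682.738 -83.072   0.   ]
drawer_handle [498.033 -70.358  54.   ]
drawer_front [532.95  -72.761  39.   ]
lid_hinge [ 780.099 -124.857  104.   ]
lid_edge [ 649.816 -115.889  255.878]
catch_tab [691.872  49.614 133.   ]
tab outer top [630.078  53.332 145.   ] [682.738 -83.072   0.   ]
chest frame [np.float64(-61.90316438321476), np.float64(132.4659768737818)]
tub [530.731 130.063  85.   ] can [ 509.225 -297.928   75.   ]
```

```bash
cat > st.py <<'E'
from fit2 import *
p=np.load('p.npy'); th=p[2]; u=np.array([np.cos(th),np.sin(th),0]); v=np.array([-np.sin(th),np.cos(th),0])
o=manip.get_obs(); R=np.array(o['tcp_rot']); w=np.array(o['tcp_pos'])-[p[0],p[1],0]
print('t',o['clock'],'chest xyz',w@u,w@v,w[2],'F',np.array(o['force']),'grip',o['grip_width'],'j',np.array(o['joints']))
# tool should be y=u, x=v, z=-Z
M=np.c_[v,u,[0,0,-1]]; print('turn needed',cv2.Rodrigues(R.T@M)[0].ravel())
E
python3 st.py
```

```text
t 1.3 chest xyz -503.75496005457103 581.0699770995725 245.30405723072974 F [ 0.506 -0.221  0.335] grip 85.41273569539392 j [ 1.158  0.32   1.565  0.     1.257 -0.02 ]
turn needed [ 0.    -0.     1.247]
```

>>> {"name": "arm_command", "arguments": {
  "plan": [
    [0,0,0.156,0,0,0,0],
    [0,0,0.156,0,0,0,0],
    [0,0,0.156,0,0,0,0],
    [0,0,0.156,0,0,0,0],
    [0,0,0.156,0,0,0,0],
    [0,0,0.156,0,0,0,0],
    [0,0,0.156,0,0,0,0],
    [0,0,0.155,0,0,0,0]
  ],
  "force": 40
}}

```text
clock: 2.3
tcp_pos: [220.1, 531.2, 245.3]
tcp_rot: [[0.074, 0.997, 0.0], [0.997, -0.074, 0.0], [0.0, 0.0, -1.0]]
force: [-0.5, -0.4, 0.7]
grip_width: -0.2
finger_force: 0.0
```

>>> {"name": "arm_command", "arguments": {
  "plan": [
    [0,0,0,-0.042,0.02,0,0],
    [0,0,0,-0.042,0.02,0,0],
    [0,0,0,-0.042,0.02,0,0],
    [0,0,0,-0.042,0.02,0,0],
    [0,0,0,-0.042,0.02,0,0],
    [0,0,0,-0.042,0.02,0,0],
    [0,0,0,-0.042,0.02,0,0],
    [0,0,0,-0.042,0.02,0,0],
    [0,0,0,-0.042,0.02,0,0],
    [0,0,0,-0.042,0.02,0,0],
    [0,0,0,-0.042,0.02,0,0],
    [0,0,0,-0.042,0.02,0,0],
    [0,0,0,-0.042,0.02,0,0],
    [0,0,0,-0.035,0.01,0,0],
    [0,0,0,0,0,0,0],
    [0,0,0,0,0,0,0]
  ]
}}

```text
clock: 4.3
tcp_pos: [449.1, -66.6, 245.2]
tcp_rot: [[0.069, 0.998, -0.0], [0.998, -0.069, 0.001], [0.001, -0.0, -1.0]]
force: [0.5, 0.4, 0.4]
grip_width: 0.1
finger_force: 0.0
```

```bash
python3 st.py
```

```text
t 4.3 chest xyz -234.1982203373812 0.3482564432228408 245.24109835035517 F [0.477 0.407 0.35 ] grip 0.05637772227420879 j [-0.173  0.129  1.821  0.001  1.192 -0.104]
turn needed [-0.    -0.001 -0.001]
```

>>> {"name": "arm_command", "arguments": {
  "plan": [
    [0,0,0,0,0,0.05,0],
    [0,0,0,0,0,0.05,0],
    [0,0,0,0,0,0.05,0],
    [0,0,0,0,0,0.042,0],
    [0,0,0,0,0,0,0],
    [0,0,0,0,0.02,0,0],
    [0,0,0,0,0.01,0,0],
    [0,0,0,0,0.01,0,0],
    [0,0,0,0,0.01,0,0],
    [0,0,0,0,0.01,0,0],
    [0,0,0,0,0.01,0,0],
    [0,0,0,0,0,0,0]
  ]
}}

```text
clock: 5.8
tcp_pos: [520.9, -72.1, 53.3]
tcp_rot: [[0.069, 0.998, 0.002], [0.998, -0.069, -0.0], [-0.0, 0.002, -1.0]]
force: [-0.5, -0.0, 0.5]
grip_width: 0.2
finger_force: 0.0
```

```bash
python3 st.py
```

```text
t 5.8 chest xyz -162.22653325480667 -0.1650375690133341 53.333598359050015 F [-0.541 -0.039  0.537] grip 0.21759991978306029 j [-0.159  0.443  1.931  0.     0.766 -0.091]
turn needed [ 0.002  0.    -0.   ]
```

>>> {"name": "arm_command", "arguments": {
  "plan": [
    [0,0,0,0,0.003,0,0],
    [0,0,0,0,0.003,0,0],
    [0,0,0,0,0.002,0,0]
  ]
}}

```text
clock: 6.18
tcp_pos: [526.8, -72.4, 53.1]
tcp_rot: [[0.069, 0.998, -0.001], [0.998, -0.069, 0.0], [0.0, -0.001, -1.0]]
force: [-2.0, -1.3, 0.1]
grip_width: -0.1
finger_force: 1.0
```

>>> {"name": "arm_command", "arguments": {
  "plan": [
    [0,0,0,0,0.002,0,0],
    [0,0,0,0,0.001,0,0]
  ]
}}

```text
clock: 6.42
tcp_pos: [530.1, -72.6, 53.2]
tcp_rot: [[0.069, 0.998, -0.001], [0.998, -0.069, 0.0], [0.0, -0.001, -1.0]]
force: [-1.8, -0.5, -0.0]
grip_width: 0.0
finger_force: 1.0
```

Still sliding at 2 N; continuing to the stop.

>>> {"name": "arm_command", "arguments": {
  "plan": [
    [0,0,0,0,0.003,0,0],
    [0,0,0,0,0.001,0,0]
  ]
}}

```text
clock: 6.68
tcp_pos: [531.0, -72.7, 53.0]
tcp_rot: [[0.069, 0.998, -0.008], [0.998, -0.069, 0.001], [0.0, -0.008, -1.0]]
force: [-10.8, -1.2, 7.2]
grip_width: 0.1
finger_force: 5.3
```

>>> {"name": "arm_command", "arguments": {
  "plan": [
    [0,0,0,0,0.002,0,0],
    [0,0,0,0,0.001,0,0]
  ]
}}

```text
clock: 6.92
tcp_pos: [531.2, -72.7, 53.0]
tcp_rot: [[0.068, 0.998, -0.014], [0.998, -0.068, 0.001], [0.0, -0.014, -1.0]]
force: [-16.8, -0.4, 13.6]
grip_width: 0.2
finger_force: 8.5
```

>>> {"name": "arm_command", "arguments": {
  "plan": [
    [0,0,0,0,0.002,0,0],
    [0,0,0,0,0.001,0,0]
  ]
}}

```text
clock: 7.18
tcp_pos: [531.4, -72.7, 53.0]
tcp_rot: [[0.068, 0.997, -0.02], [0.998, -0.068, 0.002], [0.0, -0.02, -1.0]]
force: [-23.1, -0.6, 18.0]
grip_width: 0.1
finger_force: 11.9
```

>>> {"name": "arm_command", "arguments": {
  "plan": [
    [0,0,0,0,-0.02,0,0],
    [0,0,0,0,-0.03,0,0],
    [0,0,0,0,0,-0.05,0],
    [0,0,0,0,0,-0.05,0],
    [0,0,0,0,0,-0.05,0],
    [0,0,0,0,0,-0.05,0],
    [0,0,0,0,0,-0.05,0],
    [0,0,0,0,0,0,0],
    [0,0,0,0,0,0,0]
  ]
}}

```text
clock: 8.3
tcp_pos: [490.3, -69.7, 302.9]
tcp_rot: [[0.069, 0.998, 0.0], [0.998, -0.069, 0.0], [0.0, 0.0, -1.0]]
force: [-0.1, -0.5, -0.8]
grip_width: 0.4
finger_force: 0.0
```

```bash
python3 st.py; python3 - <<'E'
from h import *
im=manip.snapshot('scene'); cv2.imwrite('pics/s1.png',cv2.convertScaleAbs(cv2.resize(im[173:323,248:418,::-1],None,fx=4,fy=4),alpha=1.4))
E
```

```text
t 8.3 chest xyz -192.87192181958764 0.10118308790078068 302.8681630341215 F [-0.077 -0.537 -0.848] grip 0.3736670299705154 j [-0.165  0.16   1.636  0.     1.346 -0.096]
turn needed [ 0. -0. -0.]
```

View pics/s1.png

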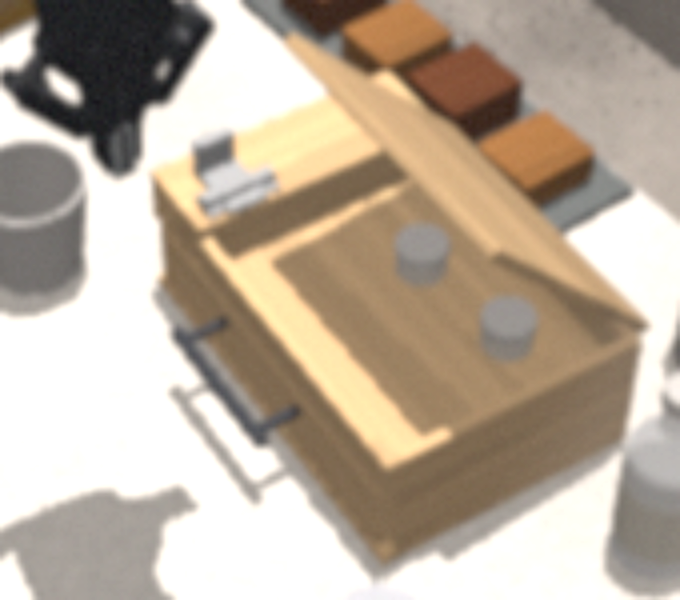

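The drawer face is flush with the chest, at crop (200,260) to (385,550). Next I move over the lid.

>>> {"name": "arm_command", "arguments": {
  "plan": [
    [0,0,0,-0.009,0.04,0,0],
    [0,0,0,-0.009,0.04,0,0],
    [0,0,0,-0.009,0.04,0,0],
    [0,0,0,-0.008,0.04,0,0],
    [0,0,0,0,0.038,0,0],
    [0,0,0,0,0,0.02,0],
    [0,0,0,0,0,0.01,0],
    [0,0,0,0,0,0,0]
  ]
}}

```text
clock: 9.35
tcp_pos: [684.6, -118.2, 271.4]
tcp_rot: [[0.069, 0.998, -0.004], [0.998, -0.069, 0.001], [0.001, -0.004, -1.0]]
force: [-0.2, -0.2, 0.2]
grip_width: 0.2
finger_force: 0.0
```

```bash
python3 st.py; python3 - <<'E'
from h import *
w=np.array([490.3,-69.7,302.9]); print([(d,proj('scene',w-[0,0,d])[0]) for d in (0,14,27)])
E
```

```text
t 9.35 chest xyz 4.2422612525496515 -34.956606614636975 271.3704679597459 F [-0.213 -0.242  0.176] grip 0.2255649985559551 j [-0.188  0.505  1.205  0.     1.436 -0.119]
turn needed [-0.004 -0.001 -0.   ]
[(0, array([277.67491744, 210.06877508])), (14, array([278.05688864, 214.47268605])), (27, array([278.40581073, 218.49555949]))]
```

>>> {"name": "arm_command", "arguments": {
  "plan": [
    [0,0,0,0,0,0.012,0],
    [0,0,0,0,0,0.012,0],
    [0,0,0,0,-0.0065,0.006,0],
    [0,0,0,0,-0.0065,0.006,0],
    [0,0,0,0,-0.0056,0.0064,0],
    [0,0,0,0,-0.0056,0.0064,0],
    [0,0,0,0,-0.005,0.007,0],
    [0,0,0,0,-0.005,0.007,0],
    [0,0,0,0,0,0,0]
  ]
}}

```text
clock: 10.48
tcp_pos: [650.3, -116.0, 209.5]
tcp_rot: [[0.069, 0.998, -0.002], [0.998, -0.069, 0.0], [0.0, -0.002, -1.0]]
force: [0.4, -0.4, 0.4]
grip_width: -0.1
finger_force: 0.0
```

```bash
python3 st.py
```

```text
t 10.475 chest xyz -30.0993918380588 -35.056352688141125 209.48156834620164 F [ 0.45  -0.404  0.375] grip -0.06758420221022624 j [-0.194  0.478  1.405 -0.     1.261 -0.125]
turn needed [-0.002 -0.    -0.   ]
```

>>> {"name": "arm_command", "arguments": {
  "plan": [
    [0,0,0,0,-0.004,0.0075,0],
    [0,0,0,0,-0.004,0.0075,0],
    [0,0,0,0,-0.0035,0.0078,0],
    [0,0,0,0,-0.0035,0.0078,0]
  ]
}}

```text
clock: 10.98
tcp_pos: [635.9, -115.0, 179.2]
tcp_rot: [[0.069, 0.998, -0.0], [0.998, -0.069, 0.0], [0.0, -0.0, -1.0]]
force: [-1.3, -1.5, 1.7]
grip_width: 0.2
finger_force: 0.8
```

```bash
python3 - <<'E'
from h import *
im=manip.snapshot('scene'); cv2.imwrite('pics/s2.png',cv2.convertScaleAbs(cv2.resize(im[163:323,248:418,::-1],None,fx=3,fy=3),alpha=1.4))
E
```

```text
(no output)
```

View pics/s2.png

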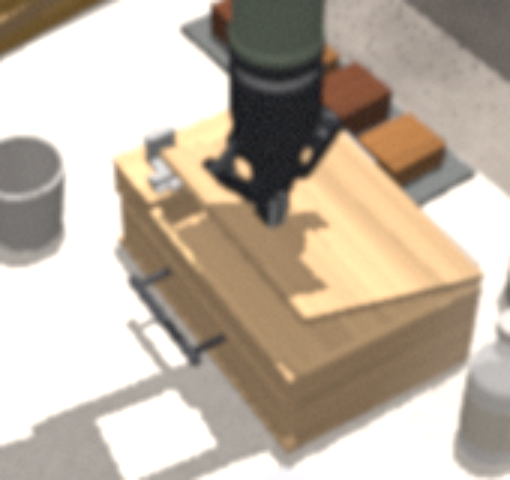

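The lid is following the fingertips, which are at (272,215) near its free edge. Continuing down.

>>> {"name": "arm_command", "arguments": {
  "plan": [
    [0,0,0,0,-0.0026,0.008,0],
    [0,0,0,0,-0.0026,0.008,0],
    [0,0,0,0,-0.002,0.008,0],
    [0,0,0,0,-0.002,0.008,0],
    [0,0,0,0,-0.001,0.008,0],
    [0,0,0,0,0,0.006,0],
    [0,0,0,0,0,0,0]
  ]
}}

```text
clock: 11.9
tcp_pos: [625.8, -114.2, 133.0]
tcp_rot: [[0.069, 0.998, -0.001], [0.998, -0.069, 0.0], [0.0, -0.001, -1.0]]
force: [-0.1, 0.2, 1.1]
grip_width: 0.4
finger_force: 0.0
```

>>> {"name": "arm_command", "arguments": {
  "plan": [
    [0,0,0,0,0,0.003,0],
    [0,0,0,0,0,0.001,0]
  ]
}}

```text
clock: 12.15
tcp_pos: [626.3, -114.3, 130.0]
tcp_rot: [[0.069, 0.998, 0.0], [0.998, -0.069, 0.0], [0.0, 0.0, -1.0]]
force: [-0.4, -0.8, 0.8]
grip_width: 0.2
finger_force: 0.7
```

>>> {"name": "arm_command", "arguments": {
  "plan": [
    [0,0,0,0,0,0.002,0],
    [0,0,0,0,0,0.001,0]
  ]
}}

```text
clock: 12.4
tcp_pos: [626.3, -114.3, 129.0]
tcp_rot: [[0.069, 0.998, 0.001], [0.998, -0.069, -0.0], [-0.0, 0.001, -1.0]]
force: [-4.7, 0.5, 14.2]
grip_width: 0.1
finger_force: 7.0
```

>>> {"name": "arm_command", "arguments": {
  "plan": [
    [0,0,0,0,0,0.001,0],
    [0,0,0,0,0,-0.03,0],
    [0,0,0,0,0,-0.04,0],
    [0,0,0,0.04,-0.001,0,0],
    [0,0,0,0.04,-0.001,0,0],
    [0,0,0,0.04,-0.001,0,0],
    [0,0,0,0.04,-0.002,0,0],
    [0,0,0,0.04,-0.002,0,0],
    [0,0,0,0.005,0,0,0],
    [0,0,0,0,0,0,0],
    [0,0,0,0,0,0,0]
  ]
}}

```text
clock: 13.78
tcp_pos: [633.4, 89.5, 195.9]
tcp_rot: [[0.07, 0.998, -0.0], [0.998, -0.07, -0.0], [-0.0, 0.0, -1.0]]
force: [0.4, -0.1, -0.1]
grip_width: 0.0
finger_force: 0.0
```

```bash
python3 st.py; python3 - <<'E'
from h import *
from fit2 import pts
p=np.load('p.npy')
for n in ('top','scene'):
    im=manip.snapshot(n); print(n,manip.mark_of(n,'catch_tab')[:1],manip.mark_of(n,'lid_edge')[:1])
    if n=='top': cv2.imwrite('pics/t3.png',cv2.convertScaleAbs(cv2.resize(im[179:299,238:398,::-1],None,fx=4,fy=4),alpha=1.4))
E
```

```text
t 13.775 chest xyz -61.115022997197265 168.7813724079593 195.87159820742232 F [ 0.386 -0.086 -0.061] grip 0.03311510225757399 j [ 0.123  0.453  1.483 -0.     1.206  0.193]
turn needed [ 0.     0.    -0.001]
top [{'uv': [282.4, 230.0], 'p': 0.74}] []
scene [{'uv': [294.6, 208.2], 'p': 0.74}] [{'uv': [319.2, 258.1], 'p': 0.84}]
```

View pics/t3.png

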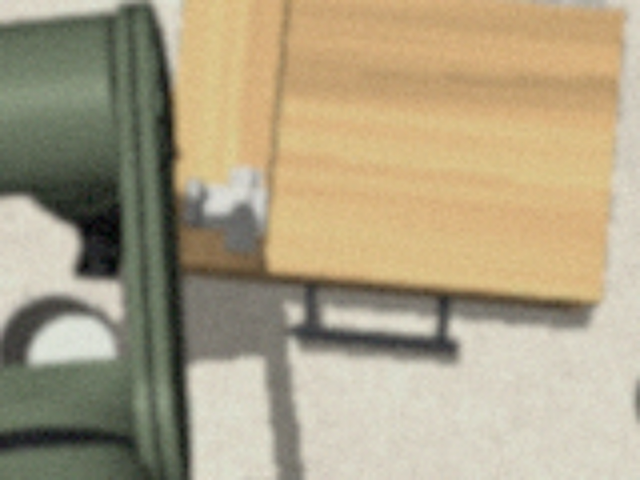

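The lid is flat, the drawer is shut and the catch is still drawn back, with its tab at crop (192,200). Going down beside the tab and pushing.

>>> {"name": "arm_command", "arguments": {
  "plan": [
    [0,0,0,0,0,0.03,0],
    [0,0,0,0,0,0.023,0],
    [0,0,0,0,0,0,0],
    [0,0,0,-0.01,0,0,0],
    [0,0,0,-0.008,0,0,0],
    [0,0,0,-0.006,0,0,0],
    [0,0,0,-0.006,0,0,0],
    [0,0,0,-0.006,0,0,0],
    [0,0,0,-0.006,0,0,0],
    [0,0,0,-0.006,0,0,0],
    [0,0,0,-0.005,0,0,0]
  ]
}}

```text
clock: 15.45
tcp_pos: [629.7, 37.5, 142.9]
tcp_rot: [[0.069, 0.998, 0.0], [0.998, -0.069, 0.0], [0.0, 0.0, -1.0]]
force: [0.2, 1.2, 2.5]
grip_width: -0.1
finger_force: 0.8
```

>>> {"name": "arm_command", "arguments": {
  "plan": [
    [0,0,0,-0.004,0,0,0],
    [0,0,0,-0.001,0,0,0]
  ]
}}

```text
clock: 15.7
tcp_pos: [629.3, 32.6, 142.9]
tcp_rot: [[0.069, 0.998, 0.0], [0.998, -0.069, 0.0], [0.0, 0.0, -1.0]]
force: [0.2, 2.4, 1.6]
grip_width: -0.1
finger_force: 0.8
```

```bash
python3 st.py
```

```text
t 15.7 chest xyz -61.23629438439142 111.70491923201628 142.8924796524878 F [0.218 2.368 1.56 ] grip -0.08674950613156567 j [0.033 0.481 1.578 0.    1.082 0.103]
turn needed [ 0.    -0.    -0.001]
```

>>> {"name": "arm_command", "arguments": {
  "plan": [
    [0,0,0,-0.003,0,0,0],
    [0,0,0,-0.001,0,0,0]
  ]
}}

```text
clock: 15.95
tcp_pos: [629.1, 29.6, 142.9]
tcp_rot: [[0.069, 0.998, 0.0], [0.998, -0.069, 0.002], [0.002, 0.0, -1.0]]
force: [0.5, 5.6, 1.4]
grip_width: -0.1
finger_force: 3.0
```

>>> {"name": "arm_command", "arguments": {
  "plan": [
    [0,0,0,-0.002,0,0,0],
    [0,0,0,-0.001,0,0,0]
  ]
}}

```text
clock: 16.2
tcp_pos: [629.1, 29.4, 143.0]
tcp_rot: [[0.07, 0.998, 0.001], [0.998, -0.07, 0.007], [0.007, 0.0, -1.0]]
force: [2.1, 14.1, 0.3]
grip_width: -0.1
finger_force: 7.0
```

>>> {"name": "arm_command", "arguments": {
  "plan": [
    [0,0,0,-0.002,0,0,0],
    [0,0,0,-0.001,0,0,0]
  ]
}}

```text
clock: 16.45
tcp_pos: [629.1, 29.3, 143.0]
tcp_rot: [[0.071, 0.997, 0.001], [0.997, -0.071, 0.012], [0.012, 0.001, -1.0]]
force: [2.2, 22.1, -0.4]
grip_width: -0.1
finger_force: 11.0
```

At the stop, 40 mm across. Backing off and rising clear, then checking.

>>> {"name": "arm_command", "arguments": {
  "plan": [
    [0,0,0,0.02,0,0,0],
    [0,0,0,0.02,0,0,0],
    [0,0,0,0,0,-0.04,0],
    [0,0,0,0,0,-0.05,0],
    [0,0,0,0.03,-0.04,-0.03,0],
    [0,0,0,0.04,-0.04,0,0],
    [0,0,0,0.04,-0.04,0,0],
    [0,0,0,0.04,-0.04,0,0],
    [0,0,0,0,0,0,0],
    [0,0,0,0,0,0,0]
  ]
}}

```text
clock: 17.7
tcp_pos: [482.3, 223.4, 262.9]
tcp_rot: [[0.068, 0.998, 0.001], [0.998, -0.068, -0.001], [-0.001, 0.001, -1.0]]
force: [-0.4, 0.2, -0.4]
grip_width: 0.3
finger_force: 0.0
```

```bash
python3 st.py; python3 - <<'E'
from h import *
im=manip.snapshot('scene'); cv2.imwrite('pics/s4.png',cv2.convertScaleAbs(cv2.resize(im[173:363,218:428,::-1],None,fx=3,fy=3),alpha=1.4))
E
```

```text
t 17.7 chest xyz -221.02592646294644 291.9377336381572 262.93390375524285 F [-0.425  0.248 -0.404] grip 0.28300113607897426 j [ 0.413  0.24   1.632 -0.001  1.269  0.481]
turn needed [0.001 0.001 0.001]
```

View pics/s4.png

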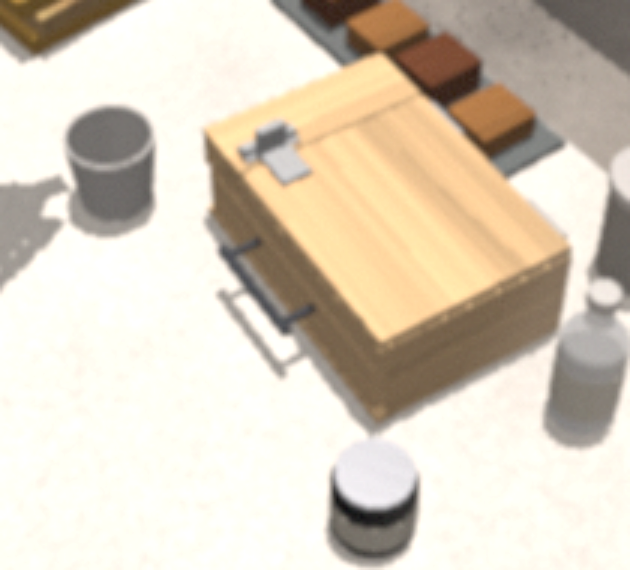

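The drawer is flush, the lid is flat, and the catch laps over the lid at (290,165). The tub, can and bottle stand where they were.

```bash
python3 -c "
from cell import manip
print(manip.close_job())"
```

```text
the job is handed in; nothing more can be done
None
```

The ink chest is shut and the job is handed in at about 18 s: drawer pushed home, lid flat, catch pushed across to its stop, tub, can and bottle unmoved in the last picture; the judge gave no verdict.

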